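Load two ink swatch discs into the lamp curing rack

TASK

Slide the two ink swatch discs into the curing rack under the lamp bar: the large disc into the wide lower slot and the small disc into the narrow upper slot, each lying flat on its two ledges and pushed fully home so that its back edge holds the stop's brass plunger in. Let go of both, and leave the tape rolls and the spatula where they are.

Things in the scene. Friction and masses are not known exactly. Their poses are not given: they have to be found in the camera images.
- wide_disc: large bare aluminium disc, 104 mm across, 6 mm thick, about 170 g, white ink film on top. Origin: centre of its underside; z up; x points away from its grip. It starts flat on a fixed light wooden block, 64 x 64 x 40 mm, its grip clear of the block and pointing to the robot's right. Which of the two discs lies nearer the robot changes
- wide_disc_grip (a point): middle of the large disc's grip, 102 mm from the disc's centre along its -x, 26 mm above its underside; axes as the disc's. A flat tab (18 mm wide, 5 thick) runs 42 mm out from the rim and bears the black grip: 16 mm wide with flat sides facing +y and -y, 14 mm thick, 50 mm long, leaning 30 degrees from vertical away from the disc
- small_disc: small bare aluminium disc, 76 mm across, 6 mm thick, about 100 g; otherwise as the large one: same axes, same tab and leaning grip, on a like wooden block
- small_disc_grip (a point): middle of the small disc's grip: 88 mm from the disc's centre along its -x and 26 mm above its underside; axes as the disc's; grip as on the large disc
- rack: grey curing rack fixed to the table, 178 mm wide, open in front (its -x, towards the robot's right), behind and on top; origin on its middle line, 70 mm behind the ledges' front ends; x points into the slots, z up. Its height varies by 30 mm. Two slots, one above the other. With both discs in, the upper grip stands over the lower one, so the lower slot is best loaded first
- wide_slot (a point): mouth of the lower slot, for the large disc: midway between its ledges, at the height of their upper faces and at their front ends; axes as the rack's. A ledge under the outer 12 mm of the disc on either side (open between), walls 2.5 mm beside the disc on either side, guides 10 mm above the ledges. Ledges and guides splay apart over the 12 mm in front of this point
- small_slot (a point): mouth of the upper slot, for the small disc, 62 mm above the lower one; same build, narrower, its walls 81 mm apart
- wide_plunger (a joint): travel of the brass plunger of the lower slot's back stop: 0 out, 0.006 m flush with the rigid steel stop. Soft (0.3 N): the disc's weight holds it in. The stop's depth is set anew each time and not told: with the disc against it, the rim where the tab begins is 2 to 14 mm behind the ledges' front ends. Push until you feel the stop (5 to 10 N)
- small_plunger (a joint): the same for the upper slot's back stop, set on its own
- tape_roll: bystander: roll of tape lying flat, 100 mm across, 24 mm high, before the rack
- tape_roll2: bystander: smaller roll of tape lying flat, 84 mm across, 20 mm high, farther from the robot
- spatula: bystander: spatula with a wooden handle, lying flat on the table between the robot and the rack
- lamp_edge (a point): middle of the lower front edge of the dark lamp bar (190 mm wide, 52 deep, 30 thick) over the rack's mouth: 30 mm in front of the ledges' front ends, 110 mm above the upper ledges. A hand pointing straight down strikes it when a disc is home; one leaning back about 30 degrees, in line with the grip, clears it
Not all that is in view belongs to the job. What is shaped like the wide_disc but purple is not meant.

How it is judged:
By the outcome, as a careful person would: the job done as asked, in the order asked, and still so for the second after the job is handed in, with the robot touching nothing.
It also fails if it takes over 64 s, if anything falls off the work surface, if the arm or the gripper's body presses on something with over 40 N, if the wrist force passes 120 N, or if a joint passes its speed limit or range.

ROBOT

A 6-joint arm with a two-finger parallel gripper is mounted at the origin on the work surface. World frame = base frame: x ahead of the robot, y to its left, z up, the work surface at z = 0. Lengths are in m, angles in rad, forces in N, time in s.
With the tool pointing down it reaches from about 0.375 to 0.9 m from the base axis. Payload 3.1 kg.
Tool frame: the origin (TCP) lies at the centre of the arm's flange, where the gripper is bolted on; the fingertips stand 182 mm ahead of it and the grasp point (between the pads) lies 164 mm ahead of it; z points along the fingers, y is the line along which they close (so a half turn about z gives the same grasp; the last joint's range is limited). The gripper opens to 87 mm and grips with 3 to 60 N. Pads are 19 mm wide; open, the fingers measure 117 mm over their backs; the gripper's body (75 mm by 190 mm) begins 51 mm behind the grasp point.
Start: joints at [0.971, 0.527, 1.433, -0, 1.181, -0.178], TCP at [0.256, 0.57, 0.405] pointing down, gripper open.
Joint ranges: [-3.08, 3.08], [-0.75, 2.2], [0.22, 2.44], [-1.43, 4.57], [0, 2.65], [-2.85, 2.85]. Speed limits (rad/s): [2.79, 2.79, 3.14, 3.14, 3.14, 3.14].

INTERFACE

Orientations are given as a unit quaternion [x, y, z, w].
In Python, from rig import * gives the robot as it stands.
- The arm moves only by the tool move_arm, never from a script. Its argument "commands" is a list that holds one entry, the list of rows, each a list of 6 numbers: the shift along the tool's x, y, z in units of 40 mm (1.0 is 40 mm), then the turn, a rotation vector about the tool's x, y, z in rad. A call has 1 to 12 rows; each row is the pose to reach, as a shift and turn from the pose commanded when the call began, along the tool's axes at that moment; what a row does not reach only later rows make up. A row lasts 1/8 s, in which the tool goes at most 62.5 mm and 10.7 degrees, less where a joint would pass 70% of its speed; a pose out of reach is approached as far as the arm can. A call with a gripper value outside its range is refused whole. "claw" is the closure, from -1 (fully open) to 1 (shut), so that 0 is half open, set as the call begins (left out, the last holds). The fingers move at their own pace and stop on an object; "squeeze" is the grip in N (left out, the last holds). Time passes only in rows, so rows that repeat a pose let the fingers close. It gives the time, the measured TCP pose, the force, the opening and the grip force at its end, in the units of the state.
- get_obs(): the state, without advancing time (a new reading comes with each control period).
- camera(name): name is "side" or "top" or "wrist"; returns a dict with "pixels" (480x640x3 uint8, blue, green, red), "range_z" (480x640 float32, m along the optical axis (not along the pixel's ray), 0 where there is no reading), "camera_matrix" (3x3 intrinsics, pixels), "extrinsics" (4x4, takes a point from world to camera coordinates). Camera axes: x right, y up, looking along -z (the intrinsics and any distortion apply to the point x, -y, -z); pixel columns grow to the right and rows downward; lengths in m; the calibration is good to about 2 mm. A picture is of the moment at which its call begins.
- hand_in(): hands the job in; it is judged then, once.
The state is a dict: "time": time; "q": joint angles; "joint_velocities": joint speeds; "joint_torque": joint torques, N m; "position": TCP position; "tool_rot": TCP orientation; "ft_force": force on the tool from outside, world axes, zero at the start; "moment": the same for the moment, N m; "grip_width": finger opening in m; "grip_force": force on a finger pad.
Only numpy, scipy, OpenCV 4.12 (cv2) and the standard library are available. Lean on these libraries where they do the work, as an engineer would, in place of code of your own. Each camera call takes 0.05 s, during which the arm holds its last target. There are 200 camera calls.

## Working session

There is one attempt and no reset: what is moved stays moved. The work goes in short steps, Python scripts to look and compute and a tool call to move; the robot and the scene stay as the last step left them, time stands still between calls to the robot, and variables do not carry over. Pictures are saved under pics/ and viewed, at most 10 in all, crops included, and the job is handed in when it is done.

Besides the shell and the picture viewer there is one more tool, called after ">>>" by a JSON object that holds its "name" and its "arguments". move_arm: Moves the arm, as the interface text tells. Its arguments: {"type":"object","properties":{"commands":{"type":"array","items":{"type":"array","items":{"type":"array","items":{"type":"number"}}}},"claw":{"type":"number"},"squeeze":{"type":"number"}},"required":["commands"]}

```bash
mkdir -p pics; ls; python3 - <<'E'
from rig import *
import cv2,numpy as np
o=get_obs(); print({k:np.round(v,3) for k,v in o.items()})
for n in ["top","side"]:
    c=camera(n); cv2.imwrite(f"pics/{n}0.png",c["pixels"]); np.savez(f"{n}0.npz",**c)
    print(n,c["camera_matrix"],c["extrinsics"].round(3), [k for k in c])
E
```

```text
pics
{'time': np.float64(0.0), 'q': array([ 0.97 ,  0.528,  1.434, -0.   ,  1.181, -0.179]), 'joint_velocities': array([ 0.001, -0.002, -0.001,  0.   ,  0.002,  0.002]), 'joint_torque': array([  0.   , -44.004, -17.66 ,   0.063,   0.058,  -0.   ]), 'position': array([0.256, 0.57 , 0.404]), 'tool_rot': array([ 0.209,  0.978, -0.001, -0.   ]), 'ft_force': array([0.465, 0.237, 0.006]), 'moment': array([-0.019, -0.027,  0.021]), 'grip_force': np.float64(0.0), 'grip_width': np.float64(0.087)}
top [[449.65207777   0.         314.01087668]
 [  0.         449.65207777 236.64914356]
 [  0.           0.           1.        ]] [[ 0.011 -1.     0.006 -0.082]
 [ 1.     0.011  0.024 -0.452]
 [-0.024  0.006  1.    -1.128]
 [ 0.     0.     0.     1.   ]] ['pixels', 'range_z', 'camera_matrix', 'extrinsics']
side [[618.70399277   0.         318.34943866]
 [  0.         618.70399277 253.52707669]
 [  0.           0.           1.        ]] [[ 0.838 -0.546  0.002 -0.423]
 [ 0.344  0.531  0.775 -0.227]
 [-0.424 -0.648  0.633 -1.331]
 [ 0.     0.     0.     1.   ]] ['pixels', 'range_z', 'camera_matrix', 'extrinsics']
```

View pics/top0.png

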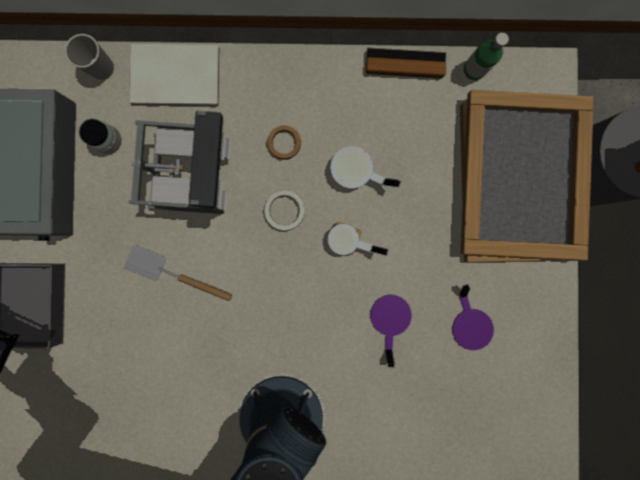

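View pics/side0.png

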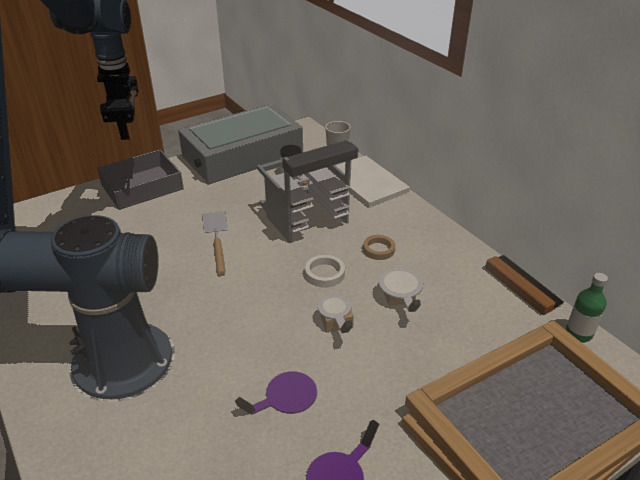

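The top view shows the rack at about (180,162) with the lamp bar at (207,160) and its mouth to the right. The large disc is at (351,167) with its grip at (392,183); the small disc is at (343,240) with its grip at (379,250). The side view agrees. Next I'll measure them.

```bash
cat > h.py <<'E'
import numpy as np,cv2
from scipy.spatial.transform import Rotation as R
def cloud(c):
    K,E,d=c["camera_matrix"],c["extrinsics"],c["range_z"]
    v,u=np.mgrid[0:480,0:640]
    p=np.stack([(u-K[0,2])/K[0,0]*d,-(v-K[1,2])/K[1,1]*d,-d],-1)
    w=(p-E[:3,3])@E[:3,:3]; w[d==0]=np.nan
    return w
def ray(c,u,v,z):
    K,E=c["camera_matrix"],c["extrinsics"]
    u,v=np.asarray(u,float),np.asarray(v,float)
    d=np.stack([(u-K[0,2])/K[0,0],-(v-K[1,2])/K[1,1],-np.ones_like(u)],-1)@E[:3,:3]
    o=-E[:3,:3].T@E[:3,3]
    return o+d*((z-o[2])/d[...,2])[...,None]
E
python3 - <<'E'
from h import *
c=dict(np.load("top0.npz")); w=cloud(c); im=c["pixels"]; hsv=cv2.cvtColor(im,cv2.COLOR_BGR2HSV)
print("table z",np.nanmedian(w[300:400,100:240,2]))
for n,(x0,x1,y0,y1) in dict(wide=(325,410,140,200),small=(320,395,215,265)).items():
    s=np.s_[y0:y1,x0:x1]; z=w[s][...,2]; 
    m=((z>0.038)&(z<0.054)&(hsv[s][...,2]>130)&(hsv[s][...,1]<60)).astype(np.uint8)
    mo=cv2.morphologyEx(m,cv2.MORPH_OPEN,cv2.getStructuringElement(cv2.MORPH_ELLIPSE,(15,15)))
    k=max(cv2.findContours(mo,0,1)[0],key=cv2.contourArea)
    (cx,cy),r=cv2.minEnclosingCircle(k); M=cv2.moments(mo,True)
    cc=ray(c,M['m10']/M['m00']+x0,M['m01']/M['m00']+y0,.046)
    b=(hsv[s][...,2]<60)&(z>.05); v,u=np.nonzero(b); P=w[s][b]
    g=ray(c,u+x0,v+y0,.06).mean(0)
    e=np.hypot(*(w[s][mo>0]-cc)[:,:2].T).max()
    print(n,"centre",cc.round(4),"ztop",np.nanmedian(z[mo>0]).round(4),"A-diam",2*np.sqrt(M['m00']/np.pi)/449.65*1.082,"grip cloud",P.mean(0).round(4),P.min(0).round(3),P.max(0).round(3),"yaw(x axis)",np.degrees(np.arctan2(*(cc-P.mean(0))[[1,0]])))
s=np.s_[100:225,120:240]; z=w[s][...,2]
print("max z",np.nanmax(z)); 
H=np.nanpercentile(z[10:100,75:98],60); m=(abs(z-H)<.012).astype(np.uint8)
print("lamp top",np.nanmedian(z[m>0]),m.sum())
v,u=np.nonzero(m); P=ray(c,u+120,v+100,np.nanmedian(z[m>0]))
r=cv2.minAreaRect(P[:,:2].astype(np.float32)); print(r)
print(np.histogram(z[z>.03],bins=np.arange(.03,.36,.01)))
E
```

```text
table z -0.0005609236732333691
wide centre [ 0.6181 -0.1643  0.046 ] ztop 0.0451 A-diam 0.08993133411176371 grip cloud [ 0.5833 -0.2597  0.0725] [ 0.573 -0.275  0.05 ] [ 0.594 -0.245  0.093] yaw(x axis) 69.96366215086572
small centre [ 0.4514 -0.1484  0.046 ] ztop 0.045 A-diam 0.06874430681413196 grip cloud [ 0.4214 -0.2313  0.0738] [ 0.412 -0.246  0.05 ] [ 0.431 -0.215  0.091] yaw(x axis) 70.10262775713093
max z 0.25670203130099983
lamp top 0.24933040865261613 2546
((0.6005944013595581, 0.14156177639961243), (0.05371340736746788, 0.18978504836559296), 86.46956634521484)
(array([ 103,   92,  121,  167,   38,   24,   31,  159,  235, 2064,  227,
       1016,    8,    2,    5,    2,    0,    0,    0,   71,  111, 1618,
        902,    0,    0,    0,    0,    0,    0,    0,    0,    0]), array([0.03, 0.04, 0.05, 0.06, 0.07, 0.08, 0.09, 0.1 , 0.11, 0.12, 0.13,
       0.14, 0.15, 0.16, 0.17, 0.18, 0.19, 0.2 , 0.21, 0.22, 0.23, 0.24,
       0.25, 0.26, 0.27, 0.28, 0.29, 0.3 , 0.31, 0.32, 0.33, 0.34, 0.35]))
```

```bash
cat >> h.py <<'E'
def grasp_pose(G,yaw,back=0,tilt=30):
    """TCP pose with grasp point at G; disc x axis at yaw(deg); back = stand-off along tool z"""
    t,a=np.radians(tilt),np.radians(yaw); d=np.array([np.cos(a),np.sin(a),0]); up=np.array([0,0,1.])
    z=np.sin(t)*d-np.cos(t)*up; y=-np.cross(up,d); x=np.cross(y,z)
    return np.array(G)-(0.164+back)*z, R.from_matrix(np.stack([x,y,z],1))
def rows(obs,target,rt):
    r0=R.from_quat(obs["tool_rot"])
    return np.r_[r0.inv().apply(target-obs["position"])/0.04,(r0.inv()*rt).as_rotvec()].round(4)
E
python3 - <<'E'
from rig import *
from h import *
p,r=grasp_pose([.583,-.260,.066],70,.10); print(p,rows(get_obs(),p,r))
E
```

```text
[ 0.53785334 -0.38403943  0.29463071] [-16.2006 -18.867    2.7625  -0.3933   0.4222   1.4606]
```

>>> {"name": "move_arm", "arguments": {"commands": [[[-16.2,-18.87,2.76,-0.393,0.422,1.461],[-16.2,-18.87,2.76,-0.393,0.422,1.461],[-16.2,-18.87,2.76,-0.393,0.422,1.461],[-16.2,-18.87,2.76,-0.393,0.422,1.461],[-16.2,-18.87,2.76,-0.393,0.422,1.461],[-16.2,-18.87,2.76,-0.393,0.422,1.461],[-16.2,-18.87,2.76,-0.393,0.422,1.461],[-16.2,-18.87,2.76,-0.393,0.422,1.461],[-16.2,-18.87,2.76,-0.393,0.422,1.461],[-16.2,-18.87,2.76,-0.393,0.422,1.461],[-16.2,-18.87,2.76,-0.393,0.422,1.461],[-16.2,-18.87,2.76,-0.393,0.422,1.461]]], "claw": -1, "squeeze": 30}}

```text
time: 1.6
position: [0.4675, -0.1469, 0.3216]
tool_rot: [0.791, 0.553, 0.213, -0.149]
ft_force: [1.1, -0.3, -0.4]
grip_width: 0.0866
grip_force: 0.0
```

```bash
python3 - <<'E'
from rig import *
from h import *
o=get_obs();print(o["time"],o["q"].round(2))
p,r=grasp_pose([.583,-.260,.066],70,.10); print(p,rows(o,p,r))
E
```

```text
1.6 [-0.66  0.51  1.86  0.59  1.03 -0.68]
[ 0.53785334 -0.38403943  0.29463071] [-4.6326e+00  3.6879e+00 -1.9063e+00  6.0000e-04 -1.7000e-03 -1.3000e-03]
```

>>> {"name": "move_arm", "arguments": {"commands": [[[-4.63,3.69,-1.9,0,0,0],[-4.63,3.69,-1.9,0,0,0],[-4.63,3.69,-1.9,0,0,0],[-4.63,3.69,-1.9,0,0,0],[-4.63,3.69,-1.9,0,0,0],[-4.63,3.69,-1.9,0,0,0]]]}}

```text
time: 2.35
position: [0.5375, -0.381, 0.2941]
tool_rot: [0.791, 0.553, 0.213, -0.15]
ft_force: [-0.5, 0.9, -0.9]
grip_width: 0.0873
grip_force: 0.0
```

```bash
python3 - <<'E'
from rig import *
from h import *
o=get_obs();print(o["time"],o["q"].round(2),o["position"])
c=camera("wrist");np.savez("w1.npz",**c);cv2.imwrite("pics/w1.png",c["pixels"])
r=R.from_quat(o["tool_rot"]); E=c["extrinsics"]; C=-E[:3,:3].T@E[:3,3]
print("cam in tool",r.inv().apply(C-o["position"]).round(3), "look",r.inv().apply(-E[2,:3]).round(3))
E
```

```text
2.35 [-0.87  0.75  1.39  0.47  1.32 -0.71] [ 0.53754209 -0.38099866  0.29408833]
cam in tool [0.073 0.    0.02 ] look [-0.266 -0.002  0.964]
```

View pics/w1.png

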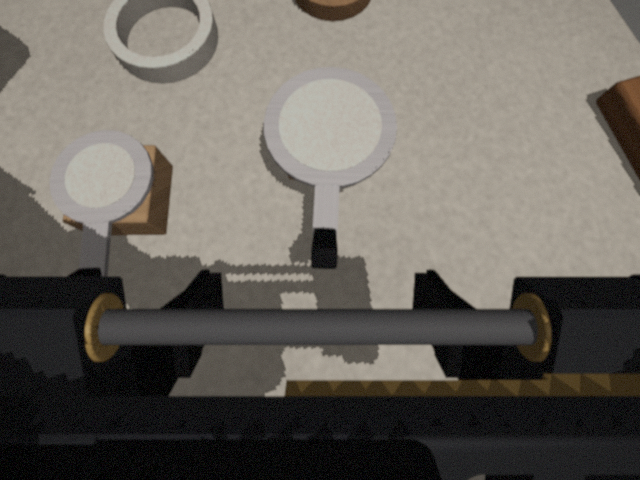

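Wrist view: large disc centred at (330,127), its grip at (324,248), with the fingers' middle at about column 318. The film is smaller than the disc but concentric with it. I'll refine the disc pose from depth.

```bash
cat >> h.py <<'E'
def disc(c,G,ztop,rad,off):
    """circle centre and yaw of a disc near grip guess G seen from above (film at ztop)"""
    w=cloud(c); hsv=cv2.cvtColor(c["pixels"],cv2.COLOR_BGR2HSV)
    m=((abs(w[...,2]-ztop)<.006)&(hsv[...,1]<45)&(hsv[...,2]>100)&(np.hypot(w[...,0]-G[0],w[...,1]-G[1])<off+rad+.02)).astype(np.uint8)
    mo=cv2.morphologyEx(m,cv2.MORPH_OPEN,cv2.getStructuringElement(cv2.MORPH_ELLIPSE,(45,45)))
    k=max(cv2.findContours(mo,0,cv2.CHAIN_APPROX_NONE)[0],key=cv2.contourArea)[:,0]
    P=ray(c,k[:,0],k[:,1],ztop)
    A=np.c_[2*P[:,:2],np.ones(len(P))]; s=np.linalg.lstsq(A,(P[:,:2]**2).sum(1),rcond=None)[0]
    C=s[:2]; r=np.sqrt(s[2]+C@C)
    t=(m>0)&(mo==0)&(np.hypot(w[...,0]-C[0],w[...,1]-C[1])>rad+.006)
    T=ray(c,*np.nonzero(t)[::-1],ztop-.001); T=np.median(T,0)[:2]
    d=C-T; return C,r,np.degrees(np.arctan2(d[1],d[0])),t.sum(),np.nanmedian(w[...,2][mo>0])
E
python3 - <<'E'
from h import *
c=dict(np.load("w1.npz"))
for G,ra,off in [((.583,-.26),.052,.102),((.421,-.231),.038,.088)]:
    C,r,yaw,n,zz=disc(c,G,.046,ra,off); a=np.radians(yaw)
    print(C,r,yaw,n,zz,"G",C-off*np.array([np.cos(a),np.sin(a)]))
E
```

```text
[ 0.61954164 -0.13701393] 0.02154279228248078 60.0415006612186 8557 0.046170560874998795 G [ 0.56860564 -0.22538544]Traceback (most recent call last):
  File "<stdin>", line 4, in <module>
  File "h.py", line 28, in disc
    k=max(cv2.findContours(mo,0,cv2.CHAIN_APPROX_NONE)[0],key=cv2.contourArea)[:,0]
      ~~~^^^^^^^^^^^^^^^^^^^^^^^^^^^^^^^^^^^^^^^^^^^^^^^^^^^^^^^^^^^^^^^^^^^^^
ValueError: max() iterable argument is empty
```

```bash
sed -i 's/m=((abs(w\[...,2\]-ztop)<.006)&(hsv\[...,1\]<45)&(hsv\[...,2\]>100)/m=((abs(w[...,2]-ztop)<.008)\&(hsv[...,2]>75)/' h.py; python3 - <<'E'
from h import *
c=dict(np.load("w1.npz"))
for G,ra,off in [((.583,-.26),.052,.102),((.421,-.231),.038,.088)]:
    C,r,yaw,n,zz=disc(c,G,.046,ra,off); a=np.radians(yaw)
    print(C,r,yaw,n,zz,"G",C-off*np.array([np.cos(a),np.sin(a)]))
E
```

```text
[ 0.61954164 -0.13701393] 0.02154279228248078 20.888056625978237 10248 0.046170560874998795 G [ 0.5242452  -0.17338134]Traceback (most recent call last):
  File "<stdin>", line 4, in <module>
  File "h.py", line 28, in disc
    k=max(cv2.findContours(mo,0,cv2.CHAIN_APPROX_NONE)[0],key=cv2.contourArea)[:,0]
      ~~~^^^^^^^^^^^^^^^^^^^^^^^^^^^^^^^^^^^^^^^^^^^^^^^^^^^^^^^^^^^^^^^^^^^^^
ValueError: max() iterable argument is empty
```

```bash
python3 - <<'E'
from h import *
c=dict(np.load("w1.npz")); w=cloud(c); hsv=cv2.cvtColor(c["pixels"],cv2.COLOR_BGR2HSV)
for u,v in [(330,80),(330,127),(330,170),(290,127),(375,127),(326,205),(324,248),(100,180),(500,200)]: print(u,v,w[v,u].round(4),hsv[v,u])
E
```

```text
330 80 [ 0.6388 -0.1308  0.0467] [ 30  14 184]
330 127 [ 0.6243 -0.1695  0.0456] [ 22  15 186]
330 170 [ 0.6116 -0.2035  0.046 ] [ 30  13 175]
290 127 [ 0.595  -0.1596  0.0469] [ 25  15 185]
375 127 [ 0.6572 -0.1814  0.0453] [ 24  19 187]
326 205 [ 0.5992 -0.2284  0.0459] [  4  11 168]
324 248 [ 0.5828 -0.267   0.0897] [132  61  21]
100 180 [ 0.4474 -0.1518  0.0458] [ 25  17 183]
500 200 [ 0.7485 -0.2608 -0.0017] [ 20  27 167]
```

```bash
sed -i 's/    mo=cv2.morph/    m=cv2.medianBlur(m,9)\n    mo=cv2.morph/; s/ztop)<.008/ztop)<.012/; s/(45,45)/(35,35)/' h.py; python3 - <<'E'
from h import *
c=dict(np.load("w1.npz"))
for G,ra,off in [((.583,-.26),.052,.102),((.421,-.231),.038,.088)]:
    C,r,yaw,n,zz=disc(c,G,.046,ra,off); a=np.radians(yaw)
    print(C,r,yaw,n,zz,"G",C-off*np.array([np.cos(a),np.sin(a)]))
E
```

```text
[ 0.62451789 -0.16803151] 0.051994144740022716 11.848384034487827 2177 0.04607843669062474 G [ 0.52469107 -0.18897442]
[ 0.45035198 -0.15190236] 0.040218525008027646 69.47015521904665 802 0.04621483863697986 G [ 0.4194908  -0.23431345]
```

```bash
sed -i 's/>rad+.006)$/>rad+.006)\&(np.hypot(w[...,0]-C[0],w[...,1]-C[1])<rad+.03)/' h.py; python3 - <<'E'
from h import *
c=dict(np.load("w1.npz"))
for G,ra,off in [((.583,-.26),.052,.102),((.421,-.231),.038,.088)]:
    C,r,yaw,n,zz=disc(c,G,.046,ra,off); a=np.radians(yaw)
    print(C,r,yaw,n,zz,"G",C-off*np.array([np.cos(a),np.sin(a)]))
w=cloud(c);hsv=cv2.cvtColor(c["pixels"],cv2.COLOR_BGR2HSV)
b=(hsv[...,2]<60)&(w[...,2]>.05)&(w[...,2]<.1)&(np.hypot(w[...,0]-.585,w[...,1]+.264)<.03)
v,u=np.nonzero(b); print("grip cols",u.min(),u.max(),"rows",v.min(),v.max(), w[b].mean(0))
from rig import *
p,r=grasp_pose([.5885,-.2635,.066],70,.0); print(p,rows(get_obs(),p,r))
E
```

```text
[ 0.62451789 -0.16803151] 0.051994144740022716 67.0815212661241 770 0.04607843669062474 G [ 0.58479694 -0.26197962]
[ 0.45035198 -0.15190236] 0.040218525008027646 69.46041920297645 801 0.04621483863697986 G [ 0.4194768  -0.23430821]
grip cols 311 336 rows 229 268 [ 0.58328502 -0.26557816  0.08116921]
[ 0.56045435 -0.34055479  0.20802817] [-1.1130e-01  2.0290e-01  2.4333e+00 -2.0000e-03 -3.2000e-03 -8.0000e-04]
```

```bash
python3 - <<'E'
from h import *
from rig import *
p,r=grasp_pose([.5845,-.262,.066],67.1,.0); print(p,rows(get_obs(),p,r))
E
```

```text
[ 0.55259184 -0.3375372   0.20802817] [-0.1083 -0.0077  2.4355 -0.0274 -0.0032  0.043 ]
```

>>> {"name": "move_arm", "arguments": {"commands": [[[-0.11,-0.01,1.2,-0.027,-0.003,0.043],[-0.11,-0.01,2.0,-0.027,-0.003,0.043],[-0.11,-0.01,2.43,-0.027,-0.003,0.043],[-0.11,-0.01,2.43,-0.027,-0.003,0.043],[-0.11,-0.01,2.43,-0.027,-0.003,0.043]]]}}

```text
time: 3.02
position: [0.5535, -0.3396, 0.21]
tool_rot: [0.805, 0.534, 0.216, -0.141]
ft_force: [-0.0, -0.8, -0.1]
grip_width: 0.0869
grip_force: 0.0
```

>>> {"name": "move_arm", "arguments": {"commands": [[[0,0,0,0,0,0],[0,0,0,0,0,0],[0,0,0,0,0,0],[0,0,0,0,0,0],[0,0,0,0,0,0],[0,0,0,0,0,0]]], "claw": 1, "squeeze": 35}}

```text
time: 3.78
position: [0.5531, -0.3391, 0.2086]
tool_rot: [0.805, 0.534, 0.216, -0.142]
ft_force: [0.2, 0.5, 0.7]
grip_width: 0.0347
grip_force: 0.0
```

```bash
python3 - <<'E'
from rig import *
from h import *
c=camera("wrist");np.savez("w2.npz",**c);cv2.imwrite("pics/w2.png",c["pixels"])
E
```

```text
(no output)
```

View pics/w2.png

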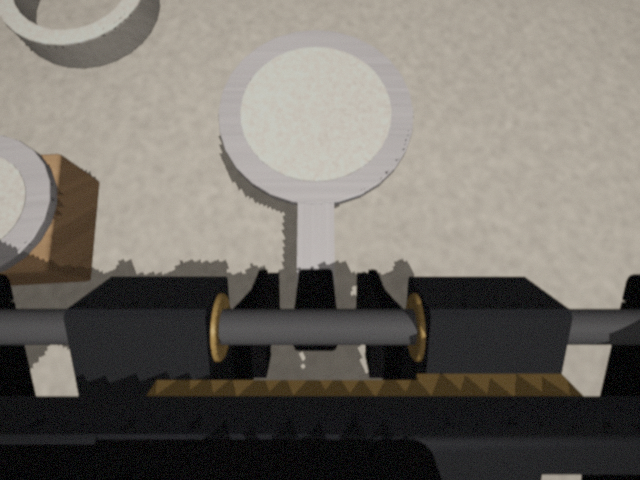

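The grip (col ~316) sits between the still-closing fingers (~262 and ~372), and the disc at (316,113) is aligned. I'll finish closing, then lift.

>>> {"name": "move_arm", "arguments": {"commands": [[[0,0,0,0,0,0],[0,0,0,0,0,0],[0,0,0,0,0,0],[0,0,0,0,0,0],[0,0,0,0,0,0]]]}}

```text
time: 4.45
position: [0.553, -0.3391, 0.2087]
tool_rot: [0.805, 0.534, 0.216, -0.142]
ft_force: [-0.5, 0.3, -0.1]
grip_width: 0.0156
grip_force: 35.0
```

```bash
python3 - <<'E'
from rig import *
from h import *
o=get_obs(); print(o["grip_width"],o["grip_force"],o["ft_force"],o["time"])
r=R.from_quat(o["tool_rot"]); print("up 60mm",rows(o,o["position"]+[0,0,.06],r)); print("x-tool",r.as_matrix().round(3))
E
```

```text
0.015553604661857855 34.975784020498395 [-0.45379836  0.30905991 -0.07454085] 4.45
up 60mm [ 0.7484  0.0029 -1.3     0.      0.      0.    ]
x-tool [[ 0.337  0.921  0.196]
 [ 0.799 -0.389  0.459]
 [ 0.499  0.002 -0.867]]
```

>>> {"name": "move_arm", "arguments": {"commands": [[[0.25,0,-0.43,0,0,0],[0.75,0,-1.3,0,0,0],[0.75,0,-1.3,0,0,0],[0.75,0,-1.3,0,0,0]]]}}

```text
time: 4.95
position: [0.5528, -0.3389, 0.2691]
tool_rot: [0.805, 0.534, 0.215, -0.141]
ft_force: [-0.6, 0.2, -2.6]
grip_width: 0.0161
grip_force: 35.0
```

```bash
python3 - <<'E'
from rig import *
from h import *
o=get_obs(); c=camera("wrist"); np.savez("w3.npz",**c)
t=R.from_quat(o["tool_rot"])
w=cloud(c)
Gz=o["position"]+t.apply([0,0,.164]); ztop=Gz[2]-.026+.006; print(Gz,ztop,o["grip_width"],o["ft_force"])
C,r,yaw,n,zz=disc(c,Gz,ztop,.052,.102); print(C,r,yaw,n,zz,"tool yaw",np.degrees(np.arctan2(*t.as_matrix()[[1,0],0])))
# plane fit of the disc
m=(np.hypot(w[...,0]-C[0],w[...,1]-C[1])<.045)&(abs(w[...,2]-ztop)<.02); P=w[m]
A=np.c_[P[:,:2]-C,np.ones(len(P))]; print("tilt(rad) dx,dy, z",np.linalg.lstsq(A,P[:,2],rcond=None)[0])
print("disc centre underside in tool",t.inv().apply(np.r_[C,zz-.006]-o["position"]).round(4), "nominal",t.inv().apply(Gz+.102*np.r_[np.cos(np.radians(yaw)),np.sin(np.radians(yaw)),0]-[0,0,.026]-o["position"]).round(4))
M=np.array([.6008,.1456,.0475]); a=np.radians(86.5); d=np.array([np.cos(a),np.sin(a),0])
p,r=grasp_pose(M-(.102+.12)*d+[0,0,.066],86.5); print(p,rows(o,p,r))
E
```

```text
[ 0.58494468 -0.26384776  0.12685225] 0.10685225136873694 0.016116187999426417 [-0.62564807  0.18042811 -2.5765999 ]
[ 0.62192494 -0.17583042] 0.054854543071490174 69.089798485848 148 0.10613647336688799 tool yaw 67.17362998930524
tilt(rad) dx,dy, z [0.00297792 0.00409755 0.10623581]
disc centre underside in tool [ 0.0695 -0.0003  0.2347] nominal [ 0.0755 -0.0036  0.2373]
[ 0.58224124 -0.15783298  0.25552817] [ 3.6977e+00 -1.0857e+00  2.5107e+00  1.7130e-01  2.7000e-03 -2.9230e-01]
```

>>> {"name": "move_arm", "arguments": {"commands": [[[3.7,-1.09,2.51,0.171,0.003,-0.292],[3.7,-1.09,2.51,0.171,0.003,-0.292],[3.7,-1.09,2.51,0.171,0.003,-0.292],[3.7,-1.09,2.51,0.171,0.003,-0.292],[3.7,-1.09,2.51,0.171,0.003,-0.292],[3.7,-1.09,2.51,0.171,0.003,-0.292]]]}}

```text
time: 5.75
position: [0.5824, -0.1594, 0.2551]
tool_rot: [0.704, 0.661, 0.189, -0.177]
ft_force: [-0.1, 0.1, -1.2]
grip_width: 0.0162
grip_force: 35.0
```

```bash
python3 - <<'E'
from rig import *
from h import *
o=get_obs(); print(o["position"],o["q"].round(2))
a=[camera(n) for n in ("wrist","side","top")]
for n,c in zip("wst",a): np.savez(f"p4{n}.npz",**c)
cv2.imwrite("pics/w4.png",np.hstack([cv2.resize(a[0]["pixels"],(480,360)),cv2.resize(a[1]["pixels"][120:300,220:380],(320,360))]))
E
```

```text
[ 0.58242774 -0.15935397  0.25512513] [-0.55  0.74  1.57  0.51  1.15 -0.77]
```

View pics/w4.png

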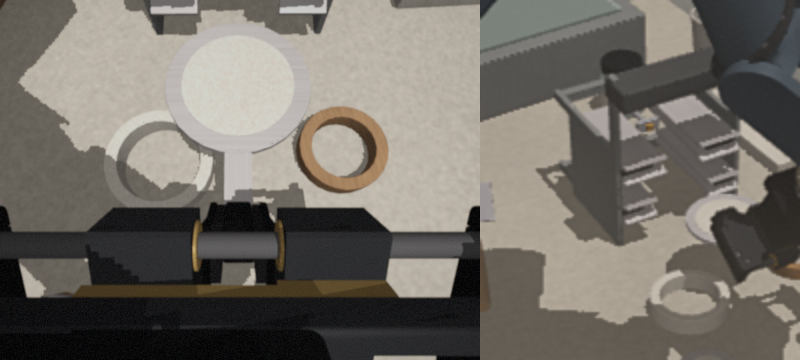

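Left: the held disc is centred at (237,88), and the lower slot's ledge ends show at the top with inner edges at about x=197 and 280, so it's nearly aligned. I'll measure the ledges and the lamp with depth.

```bash
python3 - <<'E'
from h import *
c=dict(np.load("p4w.npz")); w=cloud(c); hsv=cv2.cvtColor(c["pixels"],cv2.COLOR_BGR2HSV)
for v in (2,6,10,14):
    print(v,[(u,*w[v,u].round(3),hsv[v,u,2]) for u in (150,195,205,225,245,258,262,300,370,376,390,410,428,440)])
w[...,2]=cv2.medianBlur(np.nan_to_num(w[...,2]).astype(np.float32),5)
for v in (4,8,12):
    m=(w[v,:,2]>.035)&(w[v,:,2]<.075); u=np.nonzero(m)[0]; s=np.split(u,np.nonzero(np.diff(u)>3)[0]+1)
    print(v,[(q[0],q[-1],ray(c,[q[0]-.5,q[-1]+.5],[v,v],.0475)[:,:2].round(4).tolist(),np.median(w[v,q,2]).round(4)) for q in s if len(q)>5])
E
```

```text
2 [(150, np.float64(0.459), np.float64(0.203), np.float64(-0.0), np.uint8(181)), (195, np.float64(0.512), np.float64(0.154), np.float64(0.044), np.uint8(68)), (205, np.float64(0.521), np.float64(0.151), np.float64(0.046), np.uint8(108)), (225, np.float64(0.535), np.float64(0.149), np.float64(0.047), np.uint8(110)), (245, np.float64(0.55), np.float64(0.149), np.float64(0.047), np.uint8(110)), (258, np.float64(0.559), np.float64(0.147), np.float64(0.048), np.uint8(112)), (262, np.float64(0.562), np.float64(0.147), np.float64(0.047), np.uint8(175)), (300, np.float64(0.59), np.float64(0.194), np.float64(0.0), np.uint8(99)), (370, np.float64(0.651), np.float64(0.189), np.float64(0.001), np.uint8(109)), (376, np.float64(0.644), np.float64(0.142), np.float64(0.048), np.uint8(108)), (390, np.float64(0.655), np.float64(0.142), np.float64(0.046), np.uint8(111)), (410, np.float64(0.668), np.float64(0.14), np.float64(0.048), np.uint8(104)), (428, np.float64(0.682), np.float64(0.14), np.float64(0.047), np.uint8(107)), (440, np.float64(0.692), np.float64(0.143), np.float64(0.043), np.uint8(71))]
6
[... 3147 characters left out ...]
28, np.float64(0.682), np.float64(0.133), np.float64(0.043), np.uint8(203)), (440, np.float64(0.71), np.float64(0.174), np.float64(-0.001), np.uint8(183))]
4 [(np.int64(193), np.int64(263), [[0.5119, 0.1485], [0.563, 0.1452]], np.float64(0.0466)), (np.int64(372), np.int64(441), [[0.6407, 0.1401], [0.691, 0.1368]], np.float64(0.0463))]
8 [(np.int64(194), np.int64(263), [[0.5127, 0.1449], [0.5629, 0.1417]], np.float64(0.0455)), (np.int64(372), np.int64(440), [[0.6403, 0.1366], [0.6898, 0.1334]], np.float64(0.0453))]
12 [(np.int64(198), np.int64(263), [[0.5156, 0.1412], [0.5628, 0.1382]], np.float64(0.0444)), (np.int64(372), np.int64(435), [[0.64, 0.1331], [0.6857, 0.1302]], np.float64(0.044))]
```

```bash
cat >> h.py <<'E'
def slot(s,ledge,lift=.002,yaw=86.3,M=(.602,.1456)):
    """grip at s (m) along slot axis from mouth, underside lift above ledge"""
    a=np.radians(yaw); d=np.array([np.cos(a),np.sin(a),0])
    return grasp_pose(np.array([M[0],M[1],ledge+.026+lift])+s*d,yaw)
E
python3 - <<'E'
from rig import *
from h import *
o=get_obs(); 
for s in (-.170,-.052): p,r=slot(s,.0475); print(p,rows(o,p,r))
E
```

```text
[ 0.58573786 -0.10587474  0.21752817] [ 6.8370e-01  5.0000e-04  1.4893e+00  1.0000e-04 -1.0000e-03  9.0000e-04]
[0.59335267 0.01187931 0.21752817] [ 3.2371e+00  2.6000e-03  2.9668e+00  1.0000e-04 -1.0000e-03  9.0000e-04]
```

>>> {"name": "move_arm", "arguments": {"commands": [[[0.68,0,1.49,0,0,0],[0.68,0,1.49,0,0,0],[0.68,0,1.49,0,0,0],[0.94,0,1.64,0,0,0],[1.2,0,1.79,0,0,0],[1.45,0,1.93,0,0,0],[1.71,0,2.08,0,0,0],[1.96,0,2.23,0,0,0]]]}}

```text
time: 6.9
position: [0.5893, -0.0445, 0.2176]
tool_rot: [0.704, 0.662, 0.189, -0.178]
ft_force: [0.6, -0.6, -1.9]
grip_width: 0.016
grip_force: 35.0
```

```bash
python3 - <<'E'
from rig import *
from h import *
o=get_obs(); print(o["position"],o["ft_force"],o["moment"])
for s in (-.10,-.052): p,r=slot(s,.0475); print(p,rows(o,p,r))
E
```

```text
[ 0.58933709 -0.04445804  0.21761464] [ 0.55726649 -0.56584685 -1.85642083] [-0.6967853   0.08780705 -0.04315051]
[ 0.59025512 -0.03602064  0.21752817] [ 0.1823  0.0099  0.1081 -0.0014 -0.0013  0.0027]
[0.59335267 0.01187931 0.21752817] [ 1.2208  0.0136  0.7095 -0.0014 -0.0013  0.0027]
```

No contact so far. I'll continue in to just short of the stop range.

>>> {"name": "move_arm", "arguments": {"commands": [[[0.2,0.01,0.12,0,0,0],[0.4,0.01,0.23,0,0,0],[0.6,0.01,0.35,0,0,0],[0.8,0.01,0.47,0,0,0],[1.0,0.01,0.58,0,0,0],[1.22,0.01,0.71,0,0,0],[1.22,0.01,0.71,0,0,0]]]}}

```text
time: 7.78
position: [0.593, 0.0118, 0.2174]
tool_rot: [0.703, 0.662, 0.189, -0.178]
ft_force: [0.2, 0.9, -1.2]
grip_width: 0.016
grip_force: 35.0
```

```bash
python3 - <<'E'
from rig import *
from h import *
o=get_obs(); print(o["position"],o["ft_force"],o["moment"])
c=camera("side"); cv2.imwrite("pics/s5.png",cv2.resize(c["pixels"][110:260,230:400],(680,600)))
for s in (-.052,-.042): p,r=slot(s,.0475); print(p,rows(o,p,r))
E
```

```text
[0.59303487 0.01178501 0.2173555 ] [ 0.24737518  0.93526504 -1.22435459] [-0.69464839  0.07924842 -0.02574564]
[0.59335267 0.01187931 0.21752817] [ 0.0046  0.0078 -0.0023 -0.0023 -0.0015  0.0034]
[0.59399799 0.02185846 0.21752817] [ 0.2209  0.0088  0.123  -0.0023 -0.0015  0.0034]
```

View pics/s5.png

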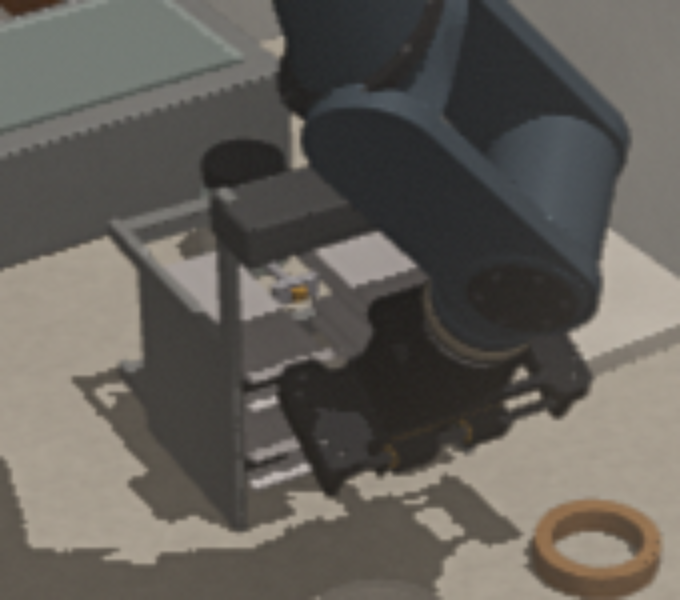

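Lowering 1.5 mm, then pushing in 1 mm steps.

>>> {"name": "move_arm", "arguments": {"commands": [[[0.0,0.005,0.04,0,0,0],[0.02,0.005,0.05,0,0,0],[0.045,0.005,0.065,0,0,0],[0.065,0.005,0.075,0,0,0],[0.085,0.005,0.09,0,0,0],[0.105,0.005,0.1,0,0,0]]]}}

```text
time: 8.57
position: [0.5941, 0.0162, 0.2165]
tool_rot: [0.704, 0.661, 0.19, -0.177]
ft_force: [0.1, -5.0, 5.5]
grip_width: 0.0157
grip_force: 35.0
```

>>> {"name": "move_arm", "arguments": {"commands": [[[0.01,0,-0.018,0,0,0],[0.03,0,-0.005,0,0,0],[0.05,0,0.007,0,0,0]]]}}

```text
time: 8.95
position: [0.594, 0.0184, 0.2167]
tool_rot: [0.704, 0.661, 0.189, -0.177]
ft_force: [0.7, -2.9, 2.5]
grip_width: 0.0154
grip_force: 35.0
```

>>> {"name": "move_arm", "arguments": {"commands": [[[0.02,0,0.008,0,0,0],[0.045,0,0.02,0,0,0],[0.065,0,0.03,0,0,0]]]}}

```text
time: 9.32
position: [0.5939, 0.0214, 0.2168]
tool_rot: [0.704, 0.662, 0.189, -0.178]
ft_force: [-0.3, -1.8, -0.1]
grip_width: 0.0158
grip_force: 35.0
```

>>> {"name": "move_arm", "arguments": {"commands": [[[0.02,0,0.01,0,0,0],[0.045,0,0.022,0,0,0]]]}}

```text
time: 9.57
position: [0.5939, 0.0234, 0.2169]
tool_rot: [0.704, 0.662, 0.189, -0.178]
ft_force: [0.3, -0.9, -0.1]
grip_width: 0.0157
grip_force: 35.0
```

>>> {"name": "move_arm", "arguments": {"commands": [[[0.02,0,0.014,0,0,0],[0.045,0,0.026,0,0,0],[0.065,0,0.038,0,0,0]]]}}

```text
time: 9.95
position: [0.5942, 0.0264, 0.217]
tool_rot: [0.704, 0.662, 0.189, -0.178]
ft_force: [-0.6, -0.0, -3.0]
grip_width: 0.0158
grip_force: 35.0
```

>>> {"name": "move_arm", "arguments": {"commands": [[[0.02,0,0.013,0,0,0],[0.045,0,0.025,0,0,0]]]}}

```text
time: 10.2
position: [0.5945, 0.0274, 0.2173]
tool_rot: [0.704, 0.662, 0.188, -0.177]
ft_force: [-1.1, -8.1, 2.0]
grip_width: 0.016
grip_force: 35.0
```

Stop felt (8 N). Pressing gently down onto the ledges while holding the push.

>>> {"name": "move_arm", "arguments": {"commands": [[[-0.008,0,0.013,0,0,0],[-0.015,0,0.026,0,0,0],[-0.015,0,0.026,0,0,0]]]}}

```text
time: 10.58
position: [0.5945, 0.0271, 0.2169]
tool_rot: [0.703, 0.662, 0.189, -0.177]
ft_force: [-2.0, -6.9, 4.4]
grip_width: 0.0154
grip_force: 35.0
```

>>> {"name": "move_arm", "arguments": {"commands": [[[0,0,0,0,0,0],[0,0,0,0,0,0],[0,0,0,0,0,0],[0,0,0,0,0,0],[0,0,0,0,0,0],[0,0,-0.5,0,0,0],[0,0,-1.2,0,0,0],[0,0,-2.2,0,0,0],[0,0,-2.2,0,0,0]]], "claw": 0.1}}

```text
time: 11.7
position: [0.5929, -0.0178, 0.2959]
tool_rot: [0.704, 0.661, 0.191, -0.174]
ft_force: [0.0, 0.0, 0.2]
grip_width: 0.0391
grip_force: 0.0
```

```bash
python3 - <<'E'
from rig import *
from h import *
o=get_obs(); print(o["position"],o["ft_force"],o["grip_width"])
c=camera("wrist"); np.savez("w6.npz",**c); cv2.imwrite("pics/w6.png",c["pixels"])
p,r=grasp_pose([.4195,-.234,.066],69.5,.10); print(p,rows(o,p,r))
E
```

```text
[ 0.59289981 -0.01782932  0.29586166] [0.02796227 0.03525765 0.20031363] 0.03905816588777919
[ 0.37327263 -0.35764073  0.29463071] [-7.6478e+00 -4.9328e+00 -4.4156e+00 -1.4010e-01 -4.0000e-04  2.5790e-01]
```

View pics/w6.png

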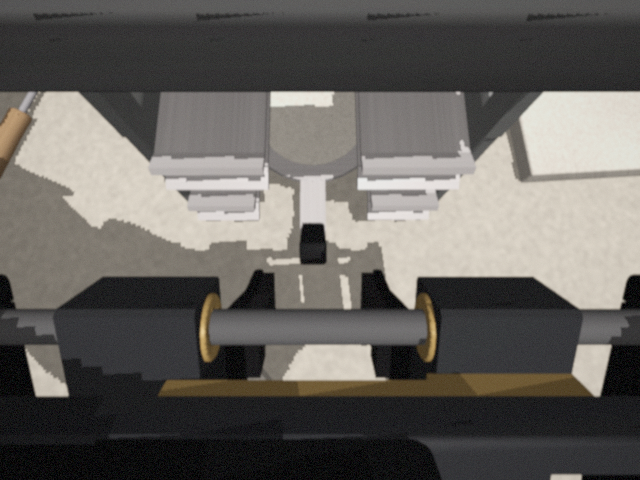

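The large disc sits in the lower slot, its tab centred at (313,200) and grip at (313,245). The upper slot's ledges are visible at rows 160–190, with inner edges at about 269 and 357. I'll measure the upper slot.

```bash
python3 - <<'E'
from h import *
c=dict(np.load("w6.npz")); w=cloud(c); g=cv2.medianBlur(np.nan_to_num(w[...,2]).astype(np.float32),5)
for v in (110,130,150,160,170,180,184,188,200,210):
    out=[]
    for a,b in ((150,313),(313,480)):
        u=np.nonzero((g[v,a:b]>.035))[0]+a
        u=u[(u<292)|(u>334)]
        if len(u)==0: continue
        z=np.median(g[v,u]); e=u.max() if a==150 else u.min(); zz=np.median(g[v,(e-12 if a==150 else e):(e if a==150 else e+12)])
        out.append((int(u.min()),int(u.max()),round(float(zz),4),ray(c,e+(.5 if a==150 else -.5),v,zz)[:2].round(4).tolist()))
    print(v,out)
for v in (150,160): print("disc rim z",g[v,300:326:6],w[v,313].round(4))
E
```

```text
110 [(150, 291, 0.055, [0.5903, 0.2197]), (335, 479, 0.0549, [0.6229, 0.2178])]
130 [(150, 291, 0.055, [0.5895, 0.2029]), (335, 479, 0.0548, [0.6216, 0.201])]
150 [(150, 291, 0.0551, [0.5887, 0.1864]), (335, 479, 0.0549, [0.6204, 0.1846])]
160 [(150, 291, 0.0546, [0.5883, 0.1787]), (335, 476, 0.0546, [0.6198, 0.1767])]
170 [(150, 291, 0.0545, [0.5879, 0.1708]), (335, 474, 0.0544, [0.6192, 0.1689])]
180 [(166, 268, 0.107, [0.5764, 0.142]), (357, 459, 0.1069, [0.6272, 0.1389])]
184 [(166, 268, 0.1061, [0.5762, 0.1399]), (357, 458, 0.106, [0.6271, 0.1368])]
188 [(167, 266, 0.1049, [0.5748, 0.138]), (359, 456, 0.1045, [0.6282, 0.1348])]
200 [(187, 259, 0.0665, [0.5656, 0.1448]), (367, 438, 0.0662, [0.6384, 0.1403])]
210 [(190, 259, 0.0555, [0.5639, 0.1413]), (367, 430, 0.0461, [0.641, 0.1395])]
disc rim z [0.05502678 0.05460336 0.05485101 0.05503812 0.0548829 ] [0.6045 0.1856 0.0549]
disc rim z [0.05489958 0.05493516 0.05499202 0.05515287 0.05467212] [0.604  0.1775 0.055 ]
```

>>> {"name": "move_arm", "arguments": {"commands": [[[-1,0,-1.5,0,0,0],[-2,-1,-2.5,-0.05,0,0.08],[-7.65,-4.93,-4.42,-0.14,0,0.258],[-7.65,-4.93,-4.42,-0.14,0,0.258],[-7.65,-4.93,-4.42,-0.14,0,0.258],[-7.65,-4.93,-4.42,-0.14,0,0.258],[-7.65,-4.93,-4.42,-0.14,0,0.258],[-7.65,-4.93,-4.42,-0.14,0,0.258],[-7.65,-4.93,-4.42,-0.14,0,0.258],[-7.65,-4.93,-4.42,-0.14,0,0.258],[-7.65,-4.93,-4.42,-0.14,0,0.258]]], "claw": -0.5}}

```text
time: 13.12
position: [0.3738, -0.3551, 0.292]
tool_rot: [0.793, 0.552, 0.21, -0.151]
ft_force: [0.2, 0.5, 0.3]
grip_width: 0.0654
grip_force: 0.0
```

```bash
python3 - <<'E'
from rig import *
from h import *
o=get_obs(); c=camera("wrist");np.savez("w7.npz",**c)
C,r,yaw,n,zz=disc(c,(.4195,-.234),.046,.038,.088); a=np.radians(yaw); G=C-.088*np.array([np.cos(a),np.sin(a)])
print(o["position"],C,r,yaw,n,zz,"G",G)
w=cloud(c);hsv=cv2.cvtColor(c["pixels"],cv2.COLOR_BGR2HSV)
b=(hsv[...,2]<60)&(w[...,2]>.05)&(w[...,2]<.1)&(np.hypot(w[...,0]-.4195,w[...,1]+.236)<.03)
g=w[b].mean(0); print("grip",g,"yaw2",np.degrees(np.arctan2(*(C-g[:2])[::-1])))
p,r=grasp_pose([*G,.066],yaw); print(rows(o,p,r))
E
```

```text
[ 0.37383462 -0.35508501  0.29197398] [ 0.44793459 -0.15164226] 0.03953225948471517 72.30513583042149 749 0.04598432834754962 G [ 0.42118719 -0.23547887]
grip [ 0.42066907 -0.2370624   0.08128511] yaw2 72.29727914324143
[-3.8900e-02  1.8450e-01  2.3998e+00  1.5100e-02 -6.0000e-04 -4.2300e-02]
```

>>> {"name": "move_arm", "arguments": {"commands": [[[-0.04,0.18,1.2,0.015,0,-0.042],[-0.04,0.18,2.0,0.015,0,-0.042],[-0.04,0.18,2.4,0.015,0,-0.042],[-0.04,0.18,2.4,0.015,0,-0.042],[-0.04,0.18,2.4,0.015,0,-0.042]]]}}

```text
time: 13.8
position: [0.3957, -0.3156, 0.2086]
tool_rot: [0.781, 0.569, 0.209, -0.151]
ft_force: [-0.2, -0.1, 0.0]
grip_width: 0.0655
grip_force: 0.0
```

>>> {"name": "move_arm", "arguments": {"commands": [[[0,0,0,0,0,0],[0,0,0,0,0,0],[0,0,0,0,0,0],[0,0,0,0,0,0],[0,0,0,0,0,0],[0,0,0,0,0,0],[0,0,0,0,0,0],[0,0,0,0,0,0]]], "claw": 1, "squeeze": 35}}

```text
time: 14.8
position: [0.3954, -0.3148, 0.2078]
tool_rot: [0.781, 0.569, 0.209, -0.153]
ft_force: [-0.6, -0.2, 0.3]
grip_width: 0.0153
grip_force: 35.0
```

>>> {"name": "move_arm", "arguments": {"commands": [[[0.25,0,-0.43,0,0,0],[0.75,0,-1.3,0,0,0],[1.25,0,-2.165,0,0,0],[1.25,0,-2.165,0,0,0]]]}}

```text
time: 15.3
position: [0.3959, -0.3154, 0.3113]
tool_rot: [0.781, 0.57, 0.209, -0.149]
ft_force: [-0.6, 0.5, -1.0]
grip_width: 0.016
grip_force: 35.0
```

```bash
python3 - <<'E'
from rig import *
from h import *
o=get_obs(); c=camera("wrist"); np.savez("w8.npz",**c)
t=R.from_quat(o["tool_rot"]); w=cloud(c)
Gz=o["position"]+t.apply([0,0,.164]); ztop=Gz[2]-.020
C,r,yaw,n,zz=disc(c,Gz,ztop,.038,.088); print(Gz,C,r,yaw,n,zz-ztop,"tool yaw",np.degrees(np.arctan2(*t.as_matrix()[[1,0],0])),"lateral",t.inv().apply(np.r_[C,zz]-o["position"]).round(4),o["ft_force"])
P=w[(np.hypot(w[...,0]-C[0],w[...,1]-C[1])<.033)&(abs(w[...,2]-ztop)<.02)]
print("tilt",np.linalg.lstsq(np.c_[P[:,:2]-C,np.ones(len(P))],P[:,2],rcond=None)[0])
p,r=slot(-.19,.1105,.012); print(p,rows(o,p,r))
E
```

```text
[ 0.42159332 -0.2381694   0.16894477] [ 0.44645793 -0.16008729] 0.04185649385857215 74.87845015464492 158 -0.00030426268975447535 tool yaw 72.37487214203777 lateral [ 0.0611 -0.0003  0.2223] [-0.61517821  0.49485124 -1.03136731]
tilt [0.00865425 0.00711053 0.14872502]
[ 0.58444721 -0.12583305  0.29052817] [ 4.9022  3.0346  3.421   0.1279  0.0052 -0.2108]
```

>>> {"name": "move_arm", "arguments": {"commands": [[[4.9,3.03,3.42,0.128,0.005,-0.211],[4.9,3.03,3.42,0.128,0.005,-0.211],[4.9,3.03,3.42,0.128,0.005,-0.211],[4.9,3.03,3.42,0.128,0.005,-0.211],[4.9,3.03,3.42,0.128,0.005,-0.211],[4.9,3.03,3.42,0.128,0.005,-0.211],[4.9,3.03,3.42,0.128,0.005,-0.211],[4.9,3.03,3.42,0.128,0.005,-0.211]]]}}

```text
time: 16.35
position: [0.5829, -0.1269, 0.2874]
tool_rot: [0.705, 0.659, 0.189, -0.181]
ft_force: [-0.2, 0.9, -2.0]
grip_width: 0.0158
grip_force: 35.0
```

```bash
python3 - <<'E'
from rig import *
from h import *
o=get_obs(); c=camera("wrist"); np.savez("w9.npz",**c); cv2.imwrite("pics/w9.png",c["pixels"])
print(o["position"])
for s in (-.155,-.085,-.052): p,r=slot(s,.1105); print(p,rows(o,p,r))
E
```

```text
[ 0.5828714  -0.12685916  0.28742019]
[ 0.58670584 -0.090906    0.28052817] [ 0.6927  0.0364  0.6047 -0.0033 -0.0058 -0.0047]
[ 0.5912231  -0.02105191  0.28052817] [ 2.2032  0.0322  1.4884 -0.0033 -0.0058 -0.0047]
[0.59335267 0.01187931 0.28052817] [ 2.9152  0.0302  1.905  -0.0033 -0.0058 -0.0047]
```

View pics/w9.png

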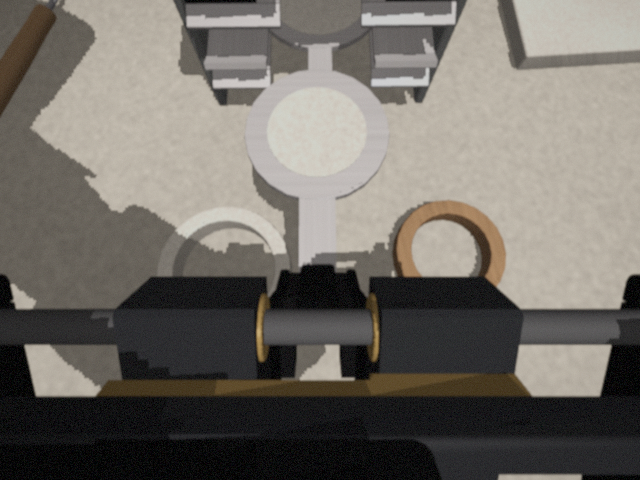

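The disc is at (317,133). The upper ledges' inner edges are at 280 and 361 (mid 320.5), so about 1.5 mm to the right is needed, matching the computed correction.

>>> {"name": "move_arm", "arguments": {"commands": [[[0.69,0.04,0.6,-0.003,-0.006,-0.005],[0.69,0.04,0.6,-0.003,-0.006,-0.005],[0.95,0.04,0.755,-0.003,-0.006,-0.005],[1.2,0.04,0.9,-0.003,-0.006,-0.005],[1.45,0.04,1.05,-0.003,-0.006,-0.005],[1.7,0.037,1.195,-0.003,-0.006,-0.005],[1.95,0.035,1.34,-0.003,-0.006,-0.005],[2.2,0.035,1.49,-0.003,-0.006,-0.005]]]}}

```text
time: 17.4
position: [0.592, -0.0187, 0.2805]
tool_rot: [0.704, 0.662, 0.189, -0.177]
ft_force: [-0.3, -0.3, -0.9]
grip_width: 0.0159
grip_force: 35.0
```

```bash
python3 - <<'E'
from rig import *
from h import *
o=get_obs(); print(o["position"],o["ft_force"])
for s in (-.085,-.052): p,r=slot(s,.1105); print(p,rows(o,p,r))
E
```

```text
[ 0.59200335 -0.01870575  0.2804788 ] [-0.32517152 -0.26135014 -0.90316563]
[ 0.5912231  -0.02105191  0.28052817] [-0.0511 -0.0159 -0.0309 -0.0009  0.0001  0.0029]
[0.59335267 0.01187931 0.28052817] [ 6.634e-01 -1.340e-02  3.815e-01 -9.000e-04  1.000e-04  2.900e-03]
```

>>> {"name": "move_arm", "arguments": {"commands": [[[0.15,-0.01,0.09,0,0,0],[0.3,-0.01,0.17,0,0,0],[0.45,-0.01,0.26,0,0,0],[0.6,-0.01,0.35,0,0,0],[0.66,-0.01,0.38,0,0,0],[0.66,-0.01,0.38,0,0,0]]]}}

```text
time: 18.15
position: [0.5935, 0.011, 0.2805]
tool_rot: [0.704, 0.662, 0.189, -0.177]
ft_force: [-0.8, -0.7, -1.1]
grip_width: 0.0157
grip_force: 35.0
```

>>> {"name": "move_arm", "arguments": {"commands": [[[0.02,0,0.0125,0,0,0],[0.045,0,0.025,0,0,0],[0.065,0,0.037,0,0,0]]]}}

```text
time: 18.52
position: [0.5936, 0.0137, 0.2805]
tool_rot: [0.704, 0.662, 0.189, -0.177]
ft_force: [0.5, 0.0, -1.5]
grip_width: 0.0155
grip_force: 35.0
```

>>> {"name": "move_arm", "arguments": {"commands": [[[0.02,0,0.0125,0,0,0],[0.045,0,0.025,0,0,0]]]}}

```text
time: 18.77
position: [0.5938, 0.0159, 0.2805]
tool_rot: [0.704, 0.662, 0.189, -0.177]
ft_force: [-0.2, 0.2, -0.9]
grip_width: 0.0157
grip_force: 35.0
```

>>> {"name": "move_arm", "arguments": {"commands": [[[0.02,0,0.0125,0,0,0],[0.045,0,0.025,0,0,0]]]}}

```text
time: 19.02
position: [0.5939, 0.018, 0.2805]
tool_rot: [0.704, 0.662, 0.189, -0.177]
ft_force: [0.2, 0.0, -1.5]
grip_width: 0.0159
grip_force: 35.0
```

>>> {"name": "move_arm", "arguments": {"commands": [[[0.02,0,0.0125,0,0,0],[0.045,0,0.025,0,0,0]]]}}

```text
time: 19.27
position: [0.5942, 0.0193, 0.2807]
tool_rot: [0.704, 0.662, 0.188, -0.176]
ft_force: [-0.9, -6.4, 0.9]
grip_width: 0.0159
grip_force: 35.0
```

>>> {"name": "move_arm", "arguments": {"commands": [[[0.02,0,0.0125,0,0,0],[0.045,0,0.025,0,0,0]]]}}

```text
time: 19.52
position: [0.5946, 0.0199, 0.2811]
tool_rot: [0.704, 0.663, 0.188, -0.174]
ft_force: [-3.4, -13.7, 3.9]
grip_width: 0.0156
grip_force: 35.0
```

Stop reached. Easing the push slightly and lowering onto the ledges.

>>> {"name": "move_arm", "arguments": {"commands": [[[-0.02,0,-0.002,0,0,0],[-0.03,0,0.014,0,0,0],[-0.038,0,0.028,0,0,0],[-0.038,0,0.028,0,0,0]]]}}

```text
time: 20.02
position: [0.5945, 0.0195, 0.2796]
tool_rot: [0.704, 0.662, 0.188, -0.175]
ft_force: [-2.2, -8.1, 3.4]
grip_width: 0.016
grip_force: 35.0
```

>>> {"name": "move_arm", "arguments": {"commands": [[[-0.009,0,0.015,0,0,0],[-0.009,0,0.015,0,0,0]]]}}

```text
time: 20.27
position: [0.5946, 0.0194, 0.2792]
tool_rot: [0.704, 0.662, 0.189, -0.175]
ft_force: [-2.4, -9.0, 4.5]
grip_width: 0.0155
grip_force: 35.0
```

>>> {"name": "move_arm", "arguments": {"commands": [[[0,0,0,0,0,0],[0,0,0,0,0,0],[0,0,0,0,0,0],[0,0,0,0,0,0],[0,0,0,0,0,0],[0,0,-0.5,0,0,0],[0,0,-1.2,0,0,0],[0,0,-2.2,0,0,0],[0,0,-2.2,0,0,0]]], "claw": 0.1}}

```text
time: 21.4
position: [0.5924, -0.0246, 0.3583]
tool_rot: [0.704, 0.662, 0.191, -0.173]
ft_force: [0.4, 0.2, -0.4]
grip_width: 0.0389
grip_force: 0.0
```

```bash
python3 - <<'E'
from rig import *
from h import *
o=get_obs(); print(o["position"],o["ft_force"],o["grip_width"])
c=camera("wrist"); np.savez("w10.npz",**c); cv2.imwrite("pics/w10.png",c["pixels"])
w=cloud(c); z=w[...,2]
m=(abs(z-.115)<.012)&(abs(w[...,0]-.602)<.02)&(w[...,1]>.15); P=w[m]; print(m.sum(),np.median(P,0), np.linalg.lstsq(np.c_[P[:,:2]-P[:,:2].mean(0),np.ones(len(P))],P[:,2],rcond=None)[0])
E
```

```text
[ 0.59238853 -0.02459084  0.35826409] [ 0.43433615  0.22065206 -0.43945044] 0.03891175811696829
1287 [0.60616614 0.16318968 0.11638458] [-0.0143264  -0.00483803  0.11601749]
```

View pics/w10.png

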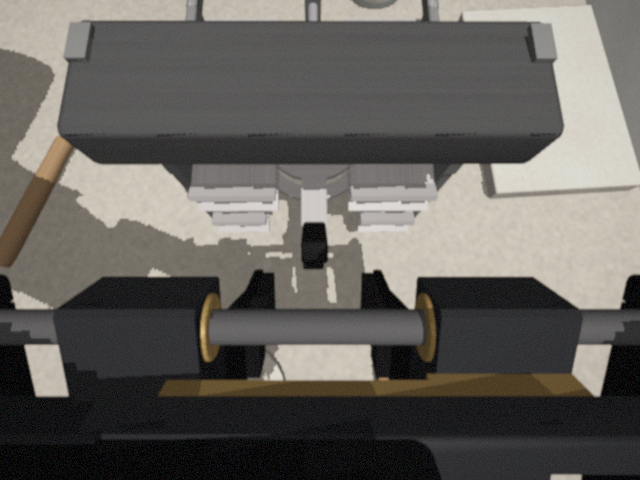

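>>> {"name": "move_arm", "arguments": {"commands": [[[-1,0,-1.5,0,0,0],[-2.5,0,-2.5,0,0,0],[-4,0,-3,0,0,0],[-5.5,-2,-3.5,0,0,0],[-6,-4,-3.5,0,0,0],[-6,-4,-3.5,0,0,0],[-6,-4,-3.5,0,0,0]]]}}

```text
time: 22.32
position: [0.4114, -0.2905, 0.3543]
tool_rot: [0.705, 0.659, 0.189, -0.179]
ft_force: [0.2, -0.5, 0.6]
grip_width: 0.0389
grip_force: 0.0
```

```bash
python3 - <<'E'
from rig import *
from h import *
o=get_obs(); print(o["position"],o["ft_force"])
a,b=camera("top"),camera("side"); np.savez("t11.npz",**a); np.savez("s11.npz",**b)
t=a["pixels"][100:225,120:245]; s=b["pixels"][135:245,250:360]
old=dict(np.load("top0.npz"))["pixels"][100:225,120:245]
cv2.imwrite("pics/f11.png",np.hstack([cv2.resize(x,(390,390),interpolation=cv2.INTER_CUBIC) for x in (t,s)]))
E
```

```text
[ 0.41136013 -0.29051956  0.35433439] [ 0.22978451 -0.47870536  0.58472758]
```

View pics/f11.png

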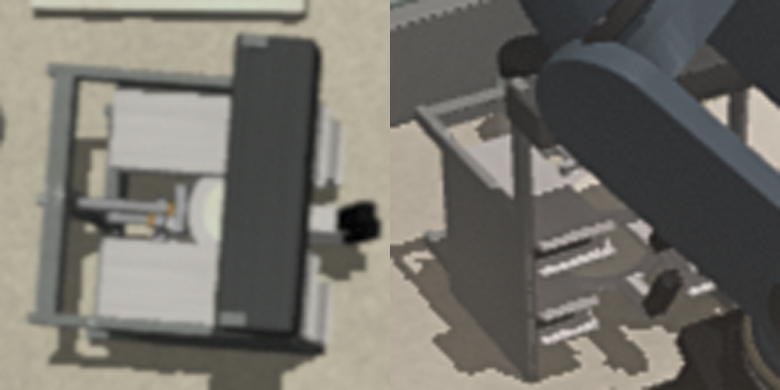

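Top crop (left): the small disc's back edge (~190,210) is against its stop (~180,210), with its grip out at (358,222). I'll check the wide disc's rear edge numerically.

```bash
python3 - <<'E'
from h import *
c=dict(np.load("t11.npz")); w=cloud(c); im=c["pixels"]; hsv=cv2.cvtColor(im,cv2.COLOR_BGR2HSV)
for v in (158,162,166,170,172,174):
    print(v,[(u,*(w[v,u,1:]*1000).round().astype(int).tolist(),int(hsv[v,u,2])) for u in range(160,192,2)])
m=(hsv[...,0]>8)&(hsv[...,0]<28)&(hsv[...,1]>110)&(hsv[...,2]>90); m[:140]=0;m[200:]=0;m[:,:140]=0;m[:,200:]=0
for q in zip(*np.nonzero(m)): print(q,w[q].round(3),hsv[q])
o=dict(np.load("top0.npz")); h0=cv2.cvtColor(o["pixels"],cv2.COLOR_BGR2HSV); w0=cloud(o)
m=(h0[...,0]>8)&(h0[...,0]<28)&(h0[...,1]>110)&(h0[...,2]>90); m[:140]=0;m[200:]=0;m[:,:140]=0;m[:,200:]=0
print("before")
for q in zip(*np.nonzero(m)): print(q,w0[q].round(3))
d=cv2.absdiff(c["pixels"],o["pixels"]).max(2); print("tape/spatula diff",[(d[a:b,e:f]>60).sum() for a,b,e,f in ((120,165,260,305),(188,235,260,308),(240,305,120,240))])
E
```

```text
158 [(160, 309, 22, 49), (162, 311, -1, 86), (164, 307, -3, 89), (166, 301, 0, 89), (168, 294, 4, 89), (170, 290, 1, 90), (172, 286, 0, 89), (174, 280, 1, 88), (176, 275, 2, 95), (178, 272, -4, 96), (180, 250, 53, 89), (182, 245, 52, 110), (184, 222, 116, 177), (186, 219, 112, 188), (188, 214, 113, 188), (190, 209, 115, 185)]
162 [(160, 307, 26, 58), (162, 310, 2, 89), (164, 308, -6, 89), (166, 301, -2, 89), (168, 296, -1, 89), (170, 291, -1, 85), (172, 285, 0, 88), (174, 280, 2, 88), (176, 276, -3, 124), (178, 234, 122, 152), (180, 230, 118, 105), (182, 226, 117, 179), (184, 222, 116, 189), (186, 217, 117, 195), (188, 213, 116, 206), (190, 209, 114, 200)]
166 [(160, 276, 118, 132), (162, 273, 113, 136), (164, 267, 115, 138), (166, 262, 117, 143), (168, 258, 115, 145), (170, 253, 118, 147), (172, 248, 118, 148), (174, 245, 115, 145), (176, 238, 123, 136), (178, 234, 120, 156), (180, 230, 119, 151), (182, 226, 117, 190), (184, 222, 115, 190), (186, 217, 118, 206), (188, 212, 117, 208), (190, 207, 119, 183)]
170 [(160, 297, 54, 134), (162, 293, 52, 138), (164, 287, 55, 139), (166, 283,
[... 1350 characters left out ...]
t64(181)) [0.608 0.228 0.119]
(np.int64(166), np.int64(182)) [0.609 0.227 0.113]
(np.int64(167), np.int64(180)) [0.606 0.23  0.118]
(np.int64(167), np.int64(181)) [0.606 0.229 0.115]
(np.int64(167), np.int64(182)) [0.605 0.225 0.12 ]
(np.int64(168), np.int64(180)) [0.603 0.23  0.118]
(np.int64(168), np.int64(181)) [0.604 0.229 0.116]
(np.int64(169), np.int64(174)) [0.611 0.262 0.058]
(np.int64(170), np.int64(173)) [0.609 0.265 0.058]
(np.int64(170), np.int64(174)) [0.61  0.264 0.053]
(np.int64(171), np.int64(173)) [0.606 0.264 0.059]
(np.int64(171), np.int64(174)) [0.607 0.263 0.054]
(np.int64(172), np.int64(174)) [0.604 0.262 0.057]
tape/spatula diff [np.int64(0), np.int64(26), np.int64(0)]
```

```bash
python3 -c "
from rig import *
print(hand_in())"
```

```text
the job is handed in; nothing more can be done
None
```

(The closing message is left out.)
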